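# Step the stirrer-speed wheel and confirm

## Task

Set the stirrer speed on the control console: with a fingertip, flick the edge of the black finned wheel anticlockwise (seen from above), click by click, until the fin with the steel stud has clicked in at the steel pointer, and do not let it click past. Then press the round push button on its separate box fully down and let it come up again to confirm. Press it only once the wheel is set, and leave the toggle lever and the loose things on the bench where they are, without picking anything up.

Things in the scene. Friction and masses are not known exactly. Their poses are not given: they have to be found in the camera images.
- axis (a point): Centre of the flat-lying black wheel, on its upright axis, 88 mm above the table. Hub of radius 42 mm (66 to 86 mm above the table, steel cap to 89) with eight radial fins 8 mm thick, 45 degrees apart, out to radius 60 mm, 66 to 88 mm above the table; gaps open at the rim. Axes are the console's. At rest in a click, fins lie 22.5 degrees either side of -x: a gap faces -x.
- console: Fixed grey console; origin on the table under the wheel's axis, z up, -x its near (robot) side. Flat deck 60 mm high, 100 mm to -x and to each side (y) of the wheel's axis; a white hood, 95 mm high, covers the wheel beyond x = +35 mm, out to x = +150 mm.
- wheel (a joint): Wheel turn, rad, growing anticlockwise from above (near edge moves to the console's -y). 0 = studded fin at the pointer. Rests only in clicks 0.785 rad apart (0, -0.785, ...); starts two to four clicks short of 0. A sprung detent: some 4 to 6 N at the rim takes it over the crest half-way, then it springs on to the next click by itself; let go before the crest, it springs back.
- stud (a point): Top of the small steel stud (12 mm across, 8 mm tall) on one fin of the wheel, 52 mm from the wheel's axis, 96 mm above the table; the only stud on the wheel.
- pointer (a point): Tip of the fixed steel pointer, a cone 24 mm long and 14 mm thick lying on the console deck with its tip 64 mm from the wheel's axis, 64 mm above the table, at 247.5 degrees anticlockwise from the console's +x (on its near right side seen from the robot).
- enter_top (a point): Centre of the top of the round black push button, 36 mm across, standing in a steel collar on a separate grey box (100 x 90 x 50 mm, fixed) to the left or the right of the console. It is pressed straight down.
- enter (a joint): Travel of that push button, m: 0 = up, 0.006 = fully down (about 5 N). It springs back when let go.
- toggle (a joint): Isolator toggle lever, under 130 mm above the table, on the other grey box (same size), on the opposite side of the console, rad, 0 at the start. Not part of the job: leave it alone.
- wrench: Bystander: loose steel wrench, 170 mm long, lying on the table in front of the console; origin under its middle.
- gasket: Bystander: loose steel ring, 70 mm across, 8 mm high, in front of the console; origin at the centre of its underside.
- jar: Bystander: loose amber jar, 52 mm across, 70 mm high; origin at the centre of its underside.
- beaker: Bystander: loose steel beaker, 70 mm across, 80 mm high; origin at the centre of its underside.
- bolt: Bystander: loose bolt standing on its head, 32 mm wide, 50 mm high, in front of the console; origin at the centre of its underside.
Things that resemble listed ones, but are neither listed nor needed, are in the scene too. What is shaped like the part that bears enter_top but blue or orange is not meant.

How it is judged:
By the outcome, as a careful person would: the job done as asked, in the order asked, and still so for the second after the job is handed in, with the robot touching nothing.
It also fails if it takes over 72 s, if anything falls off the work surface, if the arm or the gripper's body presses on something with over 40 N, if the wrist force passes 120 N, or if a joint passes its speed limit or range.

## Robot

A 7-joint arm with a two-finger parallel gripper is mounted at the origin on the work surface. World frame = base frame: x ahead of the robot, y to its left, z up, the work surface at z = 0. Lengths are in mm, angles in rad, forces in N, time in s.
With the tool pointing down it reaches from about 400 to 900 mm from the base axis. Payload 5.6 kg.
Tool frame: the origin (TCP) lies midway between the tips of the shut fingers; the grasp point (between the pads) lies 19 mm behind it; x points along the fingers, y is the direction in which the jaws open and shut, and the axes are right-handed (so a half turn about x gives the same grasp; the last joint's range is limited). The gripper opens to 92 mm and grips with 3 to 60 N. Pads are 20 mm wide; open, the fingers measure 128 mm over their backs; the gripper's body (75 mm by 189 mm) begins 69 mm behind the grasp point.
Start: joints at [1.198, 0.468, -0.012, 1.603, 0.006, 1.071, -0.056], TCP at [210.464, -614.991, 214.592] pointing down, gripper open.
Joint ranges: [-2.53, 2.53], [-0.31, 2.02], [-1.57, 1.55], [0.28, 2.44], [-1.29, 4.43], [0.15, 1.84], [-2.92, 2.92]. Speed limits (rad/s): [2.57, 2.57, 3.14, 3.14, 3.14, 3.14, 3.14].

## Interface

Orientations are given as a rotation vector (axis times angle).
In Python, from cell import robot, grip, kin, viewer gives the robot as it stands. Calls block until the motion is done:
- robot.movep(position, orientation): joint-space move of the TCP to a pose.
- robot.servo_line(position, feed=150, rotation=None): straight line of the TCP; rotation=None keeps the orientation; feed is the mean speed in mm/s.
- robot.goto_joints(angles): joint-space move.
- grip(opening, newtons=None): opening from 0.0 (shut) to 1.0 (fully open); newtons is the grip in N (None keeps the last); returns when the fingers have stopped.
- robot.hold(seconds).
- kin.ik(position, orientation): joint angles nearest the present ones, or None.
- robot.observe(): the state.
- viewer.read_camera(name): name is "scene" or "top"; returns the picture (384x512x3 uint8, red, green, blue); there is no depth.
- viewer.camera_info(name): a dict with "camera_matrix" (3x3 intrinsics, pixels), "R" (3x3) and "t" (3): a world point X has camera coordinates R X + t. Camera axes: x right, y down, z forward; pixel columns grow to the right and rows downward; lengths in mm; the calibration is good to about 2 mm. A picture is of the moment at which its call begins. camera_info takes no time and is no camera call.
A pose or a line that the arm cannot do raises robot.IKError and nothing moves.
- robot.job_done(): hands the job in, once; it reports no verdict.
Trained networks look in the newest picture that a camera, given by its name, has taken for a name from the list of things; names that differ only in an ending like _2 or _b are one class to them, and where a whole thing is asked for, a point or a joint stands for the part that bears it (a point fixed in the world has none). Each returns a list of dicts, best first, with "confidence" (0 to 1); they miss things now and then, are a little off and sometimes report something else, mostly with a low value. They report only what shows in the picture. A call takes as long as a camera call. They do not tell look-alikes from the thing itself.
- viewer.silhouettes(name, camera): "mask" (384x512 bool, what is visible of it).
- viewer.pinpoint(name, camera): "at" ([x, y, z] in mm, in the coordinates of the camera as it stood for that picture, good to about 4 mm: a listed point, or the origin of a listed thing).
The state is a dict: "t": time; "joints": joint angles; "joint_velocities": joint speeds; "joint_torque": joint torques, N m; "tcp_pos": TCP position; "tcp_rot": TCP orientation; "contact_force": force on the tool from outside, world axes, zero at the start; "wrist_torque": the same for the moment, N m; "grip_width": opening from 0.0 (shut) to 1.0 (fully open).
Only numpy, scipy, OpenCV 4.12 (cv2) and the standard library are available. Lean on these libraries where they do the work, as an engineer would, in place of code of your own. Each camera call takes 0.05 s, during which the arm holds its last target.

## Working session

There is one attempt and no reset: what is moved stays moved. The work goes in short steps, each a Python script; the robot and the scene stay as the last script left them, time stands still between calls to the robot, and variables do not carry over. Pictures are saved under pics/ and viewed, and the job is handed in when it is done.

```bash
mkdir -p pics; ls
python3 - <<'E'
from cell import robot,viewer
import cv2
for c in ("scene","top"):
    im=viewer.read_camera(c); cv2.imwrite(f"pics/{c}0.png",cv2.resize(im[:,:,::-1],(800,600),interpolation=cv2.INTER_CUBIC))
    i=viewer.camera_info(c); print(c,i)
    for n in ("axis","stud","pointer","enter_top","console"):
        for d in viewer.pinpoint(n,c): 
            print(n,round(d["confidence"],2),(i["R"].T@(d["at"]-i["t"])).round(1))
print(robot.observe())
E
```

```text
pics
scene {'camera_matrix': array([[402.42859354,   0.        , 251.13490561],
       [  0.        , 402.42859354, 187.96726062],
       [  0.        ,   0.        ,   1.        ]]), 'R': array([[-6.25734410e-01,  7.80036181e-01,  6.83165148e-05],
       [ 4.57477968e-01,  3.67053535e-01, -8.09929387e-01],
       [-6.31799302e-01, -5.06769433e-01, -5.86527394e-01]]), 't': array([ 354.1380674 , -104.24573144, 1435.35325457])}
axis 0.56 [593.6 -84.   88.8]
axis 0.29 [ 665.4 -364.7    2.3]
stud 0.74 [598.5 -85.1  88.1]
stud 0.64 [605.7 -36.4  98.3]
pointer 0.56 [ 582.1 -151.3   63.1]
enter_top 0.59 [745.7 146.3  74.5]
enter_top 0.54 [ 546.1 -314.4   77.6]
enter_top 0.52 [ 318.  -532.8   73.9]
enter_top 0.47 [ 381.8 -303.4   72.9]
enter_top 0.41 [ 186.1 -312.3   77.9]
console 0.7 [593.2 -90.2  -1. ]
top {'camera_matrix': array([[354.54744631,   0.        , 256.71891586],
       [  0.        , 354.54744631, 187.29028011],
       [  0.        ,   0.        ,   1.        ]]), 'R': array([[ 0.00601154, -0.99984841,  0.01634082],
       [-0.99881655, -0.00679242, -0.04815968],
       [ 0.048
[... 432 characters left out ...]
   3. ]
{'t': 0.6, 'joints': array([ 1.19800338,  0.46746212, -0.01162531,  1.60270514,  0.00600017,
        1.07139997, -0.05628462]), 'joint_velocities': array([ 0.00032989, -0.00036043,  0.00230494, -0.00026717,  0.00142755,
       -0.00136357, -0.00178878]), 'joint_torque': array([-7.12175824e-05, -5.20131254e+01, -1.23419857e-02, -2.43949699e+01,
       -5.66195499e-02,  1.14991303e-02,  6.61314587e-06]), 'tcp_pos': array([ 210.47649727, -614.9866146 ,  214.61483849]), 'tcp_rot': array([ 2.04280347,  0.33983814, -2.04283479]), 'contact_force': array([ 0.77782515,  0.42444146, -0.22856476]), 'wrist_torque': array([-0.00225374, -0.00878864, -0.02262911]), 'grip_width': 1.0003107693978601}
```

View pics/scene0.png

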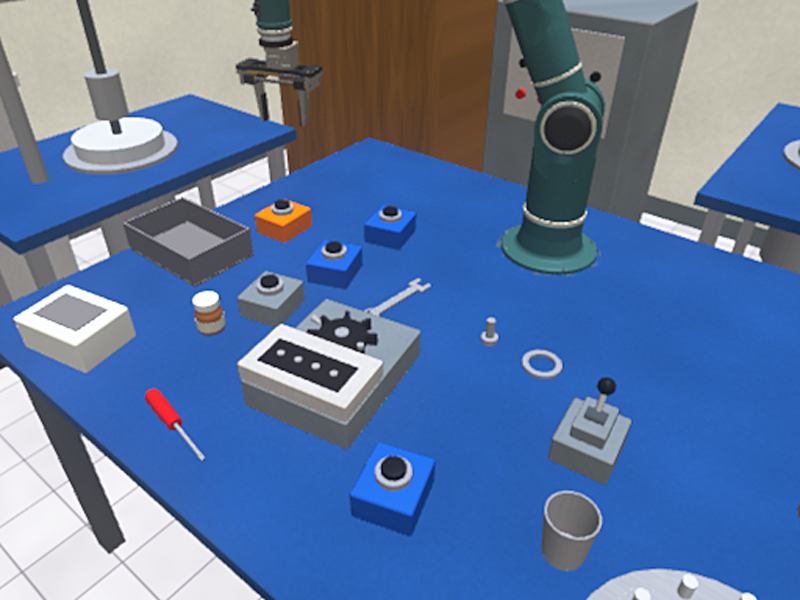

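View pics/top0.png

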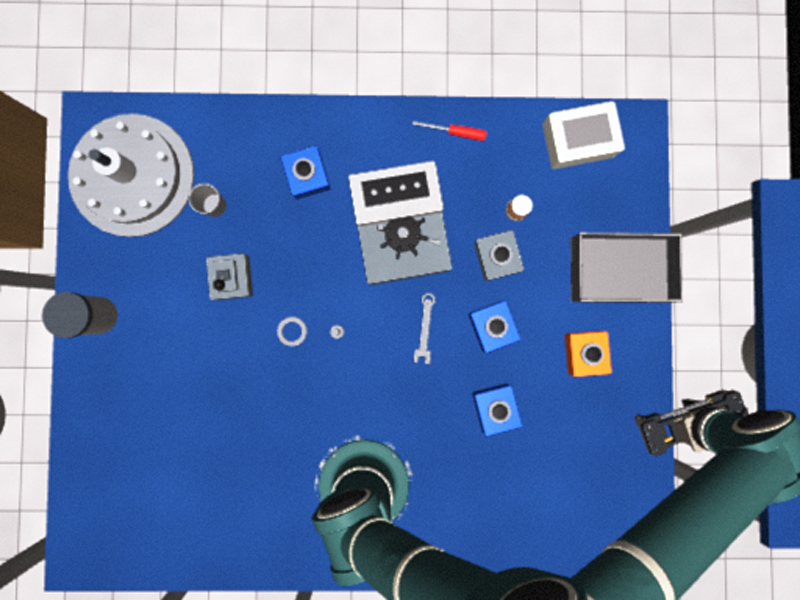

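Run:
```python
from cell import robot,viewer
import cv2,numpy as np
for c,b in (("scene",(150,165,285,300)),("top",(215,95,340,195))):
    im=viewer.read_camera(c); x0,y0,x1,y1=b
    k=min(800/(x1-x0),600/(y1-y0)); cv2.imwrite(f"pics/{c}1.png",cv2.resize(im[y0:y1,x0:x1,::-1],None,fx=k,fy=k,interpolation=cv2.INTER_CUBIC)); print(k)
    i=viewer.camera_info(c)
    for n in ("axis","stud","pointer","enter_top","console","wrench","jar","bolt"):
        for d in viewer.pinpoint(n,c): 
            print(n,round(d["confidence"],2),(i["R"].T@(d["at"]-i["t"])).round(1))
def px(i,X):
    p=i["camera_matrix"]@(i["R"]@np.array(X,float)+i["t"]); return (p[:2]/p[2]).round(1)
i=viewer.camera_info("top")
# back-project deck near corners (800x600 px) at z=60
for u,v in ((367,283),(452,270),(359,225),(349,176),(433,163)):
    z=60 if v>200 else 95
    r=i["R"].T@np.linalg.inv(i["camera_matrix"])@np.array([u*.64,v*.64,1]); o=-i["R"].T@i["t"]
    print((u,v),(o+r*(z-o[2])/r[2]).round(1))
```

```text
4.444444444444445
axis 0.9 [598.5 -84.7  86.7]
axis 0.34 [ 369.1 -146.1   -2.2]
stud 0.65 [607.5 -38.8  99.2]
pointer 0.75 [ 584.1 -153.    64.8]
enter_top 0.78 [743.6 145.1  72.8]
enter_top 0.66 [ 546.4 -316.8   72.9]
enter_top 0.51 [ 317.6 -531.5   72.8]
enter_top 0.46 [ 380.6 -304.9   75.5]
enter_top 0.42 [ 181.3 -312.4   76.9]
console 0.55 [ 5.921e+02 -8.990e+01 -2.000e-01]
wrench 0.55 [ 373.6 -142.9   -2.3]
wrench 0.34 [ 581.8 -153.7   64.6]
jar 0.58 [ 665.4 -364.1   -1.4]
bolt 0.54 [365.8  69.    3.2]
bolt 0.32 [ 580.5 -151.8   64. ]
6.0
axis 0.79 [590.7 -86.8  91.7]
stud 0.87 [605.6 -33.2  98.5]
stud 0.63 [666.2 370.5   3.4]
pointer 0.9 [ 580.1 -149.8   60.8]
pointer 0.22 [ 555.3 -317.2   71.3]
enter_top 0.58 [ 377.  -304.8   78.1]
enter_top 0.57 [ 185.2 -313.5   71.8]
enter_top 0.51 [ 319.7 -528.2   75.4]
enter_top 0.47 [742.2 146.9  68.8]
enter_top 0.42 [ 556.3 -317.6   71. ]
console 0.81 [590.7 -86.3   5.9]
wrench 0.63 [ 373.7 -141.9    1.6]
jar 0.65 [591.4 -88.    1.8]
bolt 0.37 [ 3.681e+02  6.670e+01 -1.000e-01]
bolt 0.35 [594.  -89.5   4.7]
(367, 283) [477.5  -5.8  60. ]
(452, 270) [ 509.3 -203.5   60. ]
(359, 225) [613.   14.1  60. ]
(349, 176) [719.3  35.8  95. ]
(433, 163) [ 751.3 -155.8   95. ]
```

View pics/scene1.png

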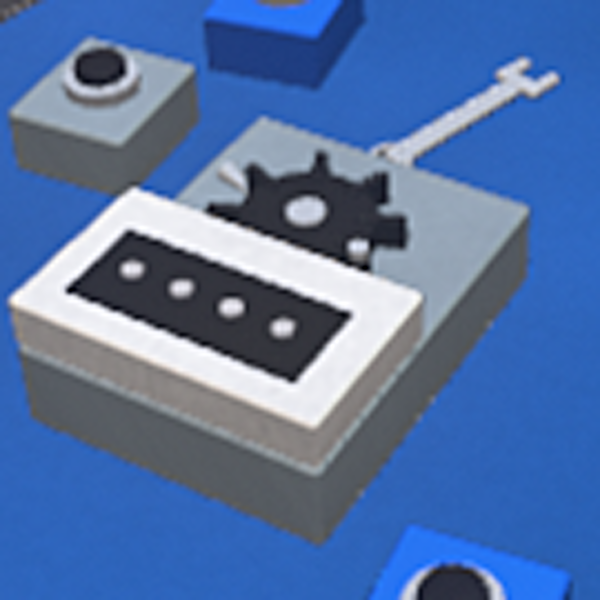

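View pics/top1.png

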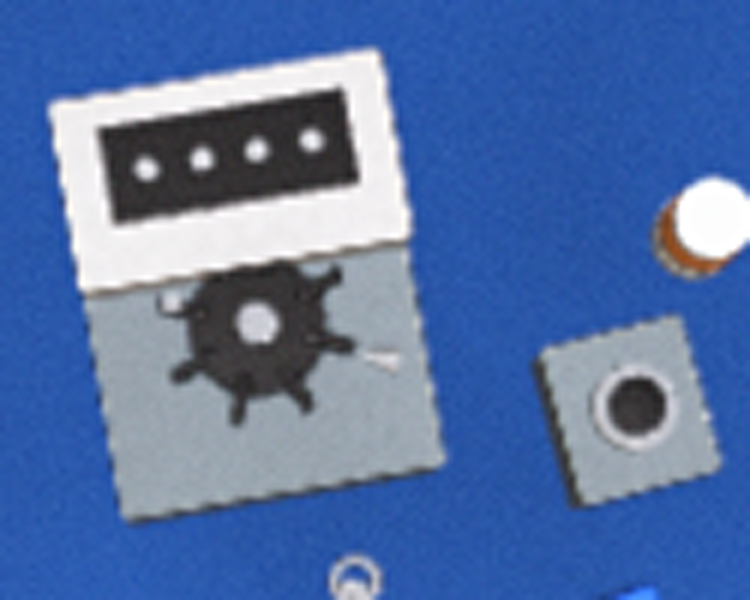

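```bash
cat > h.py <<'E'
from cell import robot,grip,kin,viewer
import cv2,numpy as np
from scipy.spatial.transform import Rotation as Ro
AX=np.array([592.5,-86.5]); YAW=9.14
def uv(a): t=np.radians(a+YAW); return np.array([np.cos(t),np.sin(t)])
def rot(a,s=1):
    u=np.append(uv(a),0)*s; x=np.array([0,0,-1.]); 
    return Ro.from_matrix(np.c_[x,u,np.cross(x,u)]).as_rotvec()
def P(a,r,z): return np.append(AX+r*uv(a),z)
def crop(c,b,name):
    im=viewer.read_camera(c); x0,y0,x1,y1=b
    k=min(800/(x1-x0),600/(y1-y0)); cv2.imwrite(f"pics/{name}.png",cv2.resize(im[y0:y1,x0:x1,::-1],None,fx=k,fy=k,interpolation=cv2.INTER_CUBIC))
def st(m=""):
    o=robot.observe(); print(m,round(o["t"],2),o["tcp_pos"].round(1),"F",o["contact_force"].round(2)); return o
E
python3 - <<'E'
from h import *
i=viewer.camera_info("top")
r=i["R"].T@np.linalg.inv(i["camera_matrix"])@np.array([215+637/6,95+405/6,1]); o=-i["R"].T@i["t"]
print("button",(o+r*(73-o[2])/r[2]).round(1))
for s in (1,-1):
  for a in (135,180,225):
    for rr,z in ((68,72),(110,150)):
        q=kin.ik(P(a,rr,z),rot(a,s)); print(s,a,rr,None if q is None else q.round(2))
grip(0.0,20)
s=1 if abs(kin.ik(P(180,120,160),rot(180,1))[6])<abs(kin.ik(P(180,120,160),rot(180,-1))[6]) else -1
print("s",s)
robot.movep(P(180,120,220),rot(180,s)); st("at")
crop("scene",(130,60,330,210),"scene2"); crop("top",(180,80,360,215),"top2")
E
```

```text
button [ 546.3 -317.5   73. ]
1 135 68 [ 0.92  1.02 -1.33  1.92  1.1   1.19  1.68]
1 135 110 [ 0.94  0.74 -1.32  1.96  0.82  1.12  1.79]
1 180 68 [ 0.07  0.47  0.07  1.99 -0.05  0.68 -2.82]
1 180 110 [ 0.19  0.3  -0.05  2.03  0.02  0.81 -2.86]
1 225 68 [ 0.23  0.52 -0.04  1.9   0.03  0.72 -2.03]
1 225 110 [ 0.32  0.39 -0.08  1.89  0.04  0.86 -1.97]
-1 135 68 [ 0.38  0.53 -0.44  1.96  0.33  0.73 -0.89]
-1 135 110 [ 0.43  0.37 -0.54  1.99  0.25  0.85 -0.87]
-1 180 68 [ 0.57  0.55 -0.56  1.96  0.42  0.75 -0.08]
-1 180 110 [ 0.63  0.36 -0.58  2.    0.26  0.85  0.07]
-1 225 68 [ 0.67  0.62 -0.62  1.87  0.49  0.81  0.73]
-1 225 110 [ 0.74  0.47 -0.61  1.86  0.33  0.91  0.92]
s -1
at 4.91 [ 474.  -106.9  219.9] F [-0.07 -0.58  0.28]
```

View pics/scene2.png

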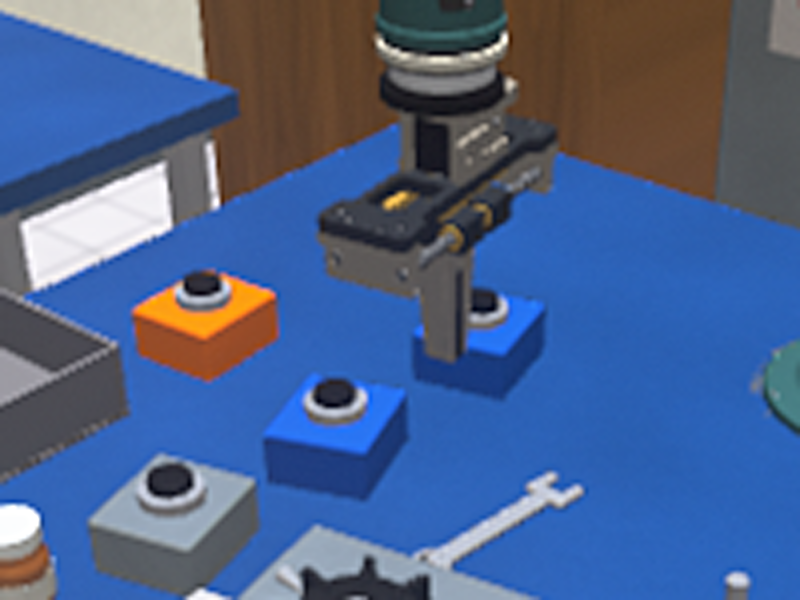

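View pics/top2.png

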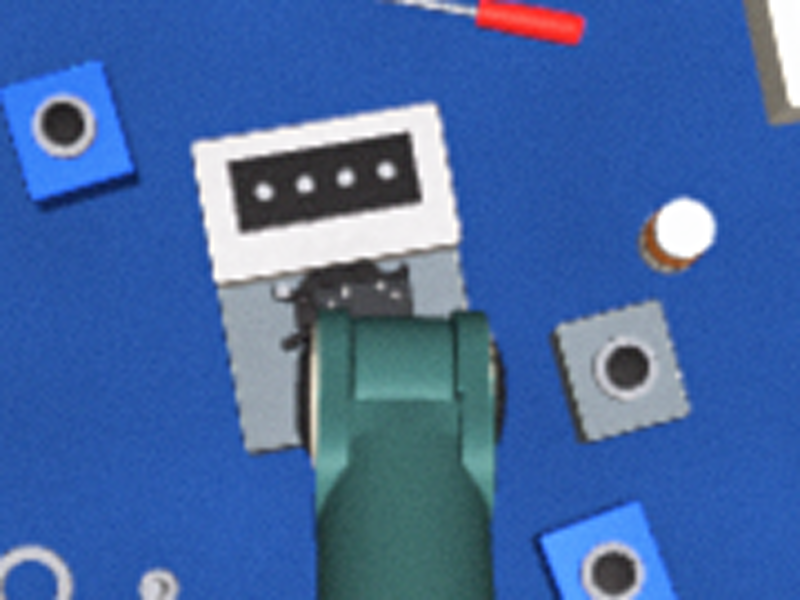

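The fingers are shut above the near side of the console. Button candidates in the top crop: grey at (628,368), blue at (65,125) and (612,573), plus one more blue and one orange further off. Only the grey box fits. Next I lower the fingers and feel for the hub in the near gap.

Run:
```python
from h import *
R=rot(180,-1)
robot.servo_line(P(180,110,73),feed=150); robot.hold(.2); o=st("down"); f0=o["contact_force"]
robot.servo_line(P(180,82,73),feed=60)
for r in np.arange(80,57,-1.5):
    robot.servo_line(P(180,r,73),feed=30)
    f=robot.observe()["contact_force"]-f0; print(r,f.round(1))
    if np.linalg.norm(f)>2.5: break
st("end")
```

```text
down 6.34 [ 484.4 -104.2   73.7] F [ 0.38 -0.66  0.58]
80.0 [-0.5  0.1 -0.4]
78.5 [-1.5  0.4 -0.3]
77.0 [-0.2  0.5 -0.2]
75.5 [-0.5  0.7 -1.7]
74.0 [-0.1  0.5  0.1]
72.5 [-0.7  1.2 -0.9]
71.0 [0.1 0.5 0.1]
69.5 [-0.5  0.5 -0.7]
68.0 [-0.7  0.1 -1.1]
66.5 [-1.7  0.6 -1.5]
65.0 [-0.   0.3 -0.7]
63.5 [-0.1  0.9 -1. ]
62.0 [ 1.1  0.5 -0.5]
60.5 [-0.5  0.2 -0.6]
59.0 [-1.3  1.2 -0. ]
57.5 [-0.2  0.4 -0.5]
end 10.96 [535.8 -95.6  73. ] F [ 0.16 -0.21  0.12]
```

Run:
```python
from h import *
o=robot.observe(); f0=o["contact_force"]
for r in np.arange(56,43,-1.5):
    robot.servo_line(P(180,r,73),feed=30)
    f=robot.observe()["contact_force"]-f0; print(r,f.round(1))
    if np.linalg.norm(f)>3: robot.hold(.1);f=robot.observe()["contact_force"]-f0; print(f.round(1))
    if np.linalg.norm(f)>3: break
st("end")
crop("scene",(165,150,265,225),"scene3")
```

```text
56.0 [-1.4  0.1  0.2]
54.5 [-2.1 -0.5  0.7]
53.0 [-5.7 -0.4  4.3]
[-5.8 -0.8  4.4]
end 11.81 [538.4 -95.2  72.8] F [-5.69 -1.04  4.51]
```

View pics/scene3.png

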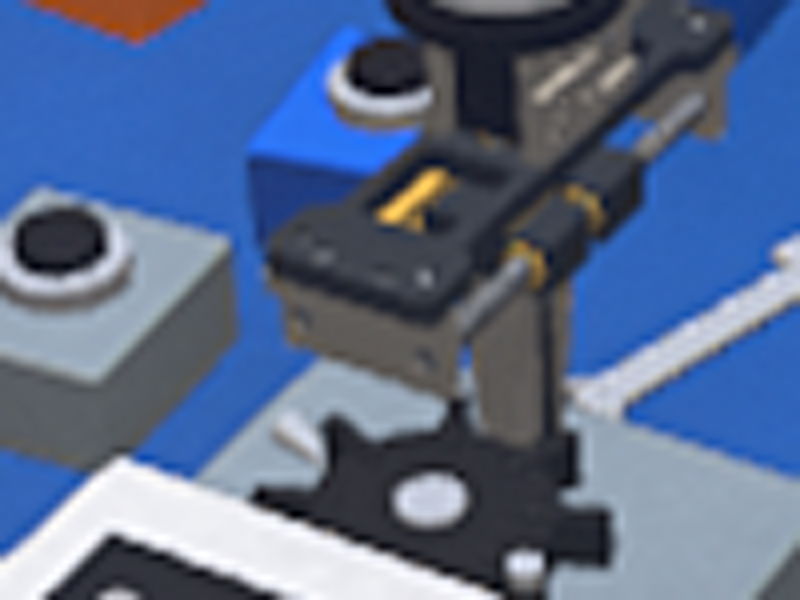

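Contact at r ≈ 54 means the finger reaches about 12 mm inward of the TCP, sitting in the near gap between fins. Now the first click, at r = 60.

```bash
cat >> h.py <<'E'
R0=60; Z=73
def flick(a0=180,a1=225,n=6):
    for a in np.linspace(a0,a1,n+1)[1:]:
        robot.servo_line(P(a,R0,Z),feed=40,rotation=rot(a,-1))
        f=robot.observe()["contact_force"]; t=np.append(uv(a+90),0)
        print(round(a,1),"tang",round(f@t,1),"rad",round(f@np.append(uv(a),0),1))
E
python3 - <<'E'
from h import *
robot.servo_line(P(180,R0,Z),feed=30); st()
flick(); robot.hold(.2); st("after")
crop("scene",(165,150,265,225),"scene4")
robot.servo_line(P(225,95,Z),feed=120); st("out")
crop("scene",(165,150,265,225),"scene5")
E
```

```text
12.24 [533.6 -96.   73.2] F [-0.06 -0.63 -0.11]
187.5 tang -0.0 rad -0.7
195.0 tang -1.7 rad -0.3
202.5 tang -3.2 rad -0.5
210.0 tang -9.0 rad 0.6
217.5 tang 0.6 rad 0.3
225.0 tang -0.9 rad -0.2
after 14.54 [ 557.5 -135.4   73.2] F [ 0.9   0.44 -0.32]
out 15.03 [ 536.9 -163.8   73.1] F [0.37 0.13 0.37]
```

View pics/scene4.png

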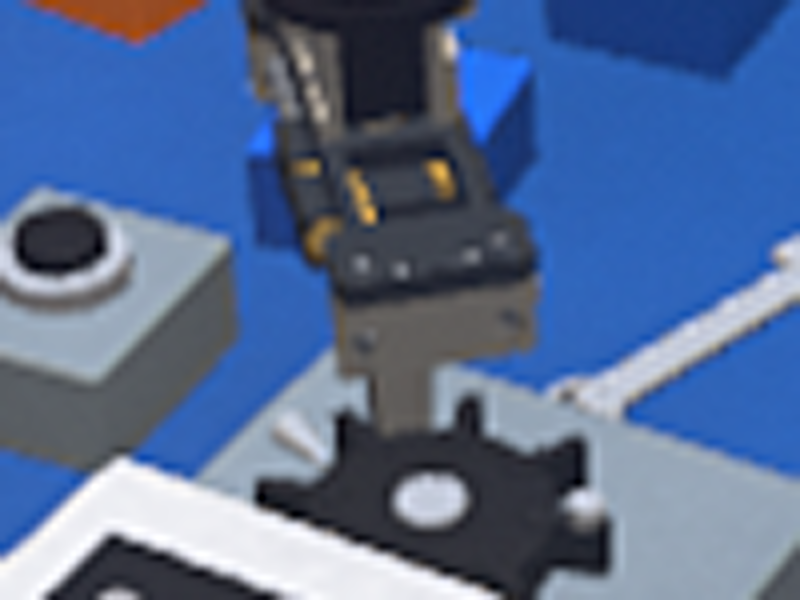

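View pics/scene5.png

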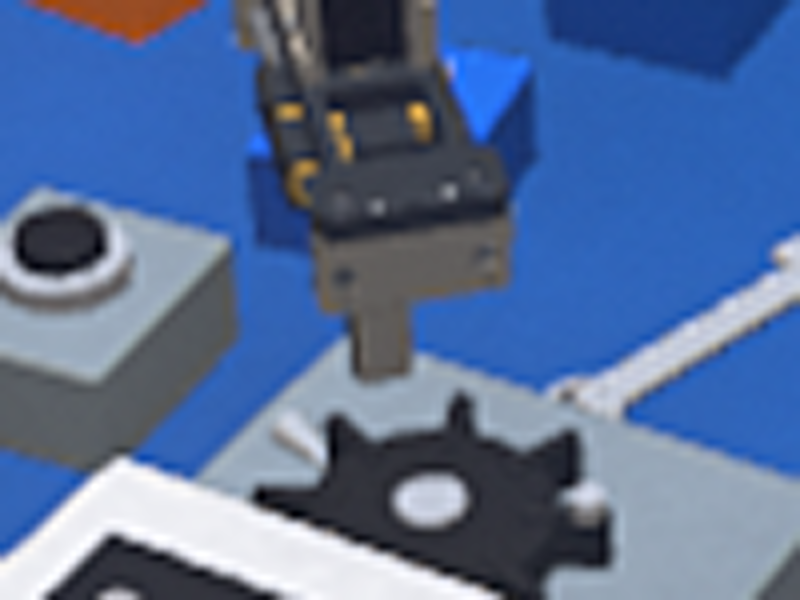

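The first click worked: the stud moved from crop (525,565) to (585,497), one fin on (console angle 112.5°). I'll do the second click the same way, with a check.

```bash
cat >> h.py <<'E'
def back():
    robot.servo_line(P(202,110,Z),feed=150,rotation=rot(202,-1))
    robot.servo_line(P(180,95,Z),feed=150,rotation=rot(180,-1))
    robot.servo_line(P(180,R0,Z),feed=80)
def stud():
    for c in ("scene","top"):
        viewer.read_camera(c); i=viewer.camera_info(c)
        for d in viewer.pinpoint("stud",c)[:3]:
            p=i["R"].T@(d["at"]-i["t"]); v=p[:2]-AX
            if p[2]>75: print(c,round(d["confidence"],2),p.round(1),"r",np.hypot(*v).round(1),"ang",round((np.degrees(np.arctan2(v[1],v[0]))-YAW)%360,1))
E
python3 - <<'E'
from h import *
back(); flick(); robot.hold(.2); robot.servo_line(P(225,95,Z),feed=120); st("out"); stud()
crop("scene",(165,150,265,225),"scene6")
E
```

```text
187.5 tang 0.3 rad -0.5
195.0 tang -2.0 rad 0.8
202.5 tang -2.5 rad 1.3
210.0 tang -9.5 rad 3.1
217.5 tang 0.6 rad 0.8
225.0 tang -0.0 rad 0.5
out 19.5 [ 536.9 -163.8   73.1] F [ 0.11 -0.   -0.12]
scene 0.96 [545.  -76.4  97.3] r 48.6 ang 158.9
top 0.67 [544.7 -75.8  97.2] r 49.0 ang 158.3
```

View pics/scene6.png

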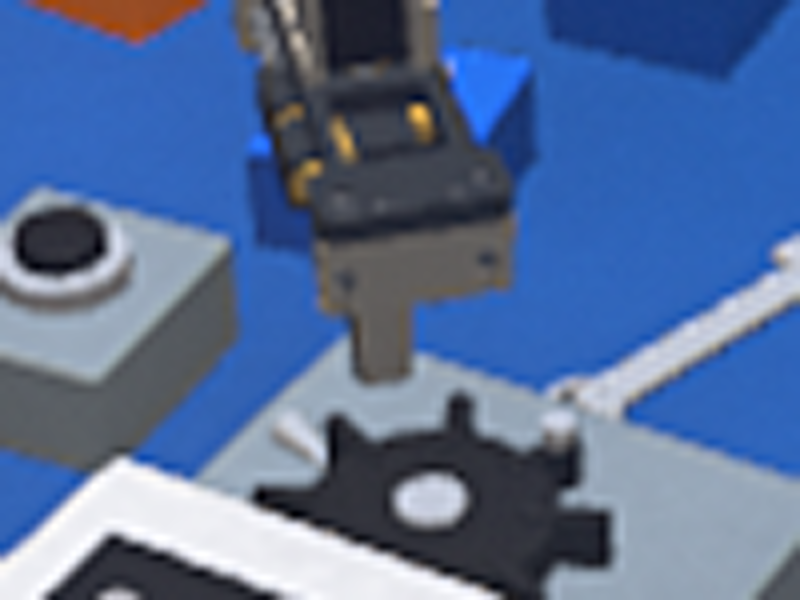

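The stud is now at crop (560,425), about 158° in console axes, so two clicks are left.

Run:
```python
from h import *
back(); flick(); robot.hold(.2); robot.servo_line(P(225,95,Z),feed=120); st("out"); stud()
crop("scene",(165,150,265,225),"scene7")
```

```text
187.5 tang -0.0 rad -1.1
195.0 tang -1.0 rad 0.2
202.5 tang -1.8 rad 0.4
210.0 tang -8.3 rad 2.3
217.5 tang 0.3 rad -0.7
225.0 tang 0.4 rad 0.2
out 24.17 [ 536.9 -163.8   73.1] F [ 0.5  -0.29 -0.09]
scene 0.86 [ 552.1 -114.8   98.2] r 49.3 ang 205.9
top 0.6 [ 553.  -112.6  100.8] r 47.4 ang 204.3
```

View pics/scene7.png

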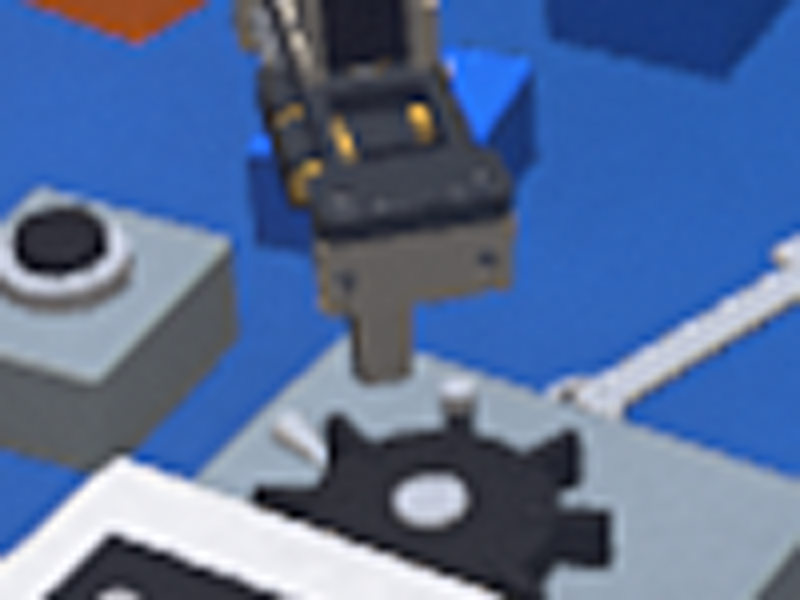

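The stud is at (458,392), about 205°, so one click is left.

Run:
```python
from h import *
back(); flick(); robot.hold(.2); robot.servo_line(P(225,105,Z),feed=120); robot.servo_line(P(225,105,170),feed=200); st("out"); stud()
crop("scene",(165,150,265,225),"scene8")
for c in ("scene","top"):
    i=viewer.camera_info(c)
    for n in ("pointer","enter_top"):
      for d in viewer.pinpoint(n,c):
        p=i["R"].T@(d["at"]-i["t"])
        if n=="pointer" or np.hypot(p[0]-550,p[1]+316)<30: print(c,n,round(d["confidence"],2),p.round(1))
```

```text
187.5 tang 0.0 rad -0.2
195.0 tang -2.0 rad -0.1
202.5 tang -2.2 rad 0.4
210.0 tang -8.4 rad 2.0
217.5 tang -0.5 rad 0.4
225.0 tang 0.4 rad -1.1
out 29.55 [ 530.6 -171.3  169.3] F [-0.28  1.01  0.06]
scene 0.94 [ 585.  -138.3   96.9] r 52.4 ang 252.6
top 0.55 [ 582.7 -138.2  100.6] r 52.6 ang 250.1
scene pointer 0.98 [ 580.6 -150.4   63.9]
scene enter_top 0.51 [ 547.4 -318.3   75.2]
top pointer 0.71 [ 581.8 -148.8   57.5]
top enter_top 0.48 [ 552.2 -317.5   72.4]
```

View pics/scene8.png

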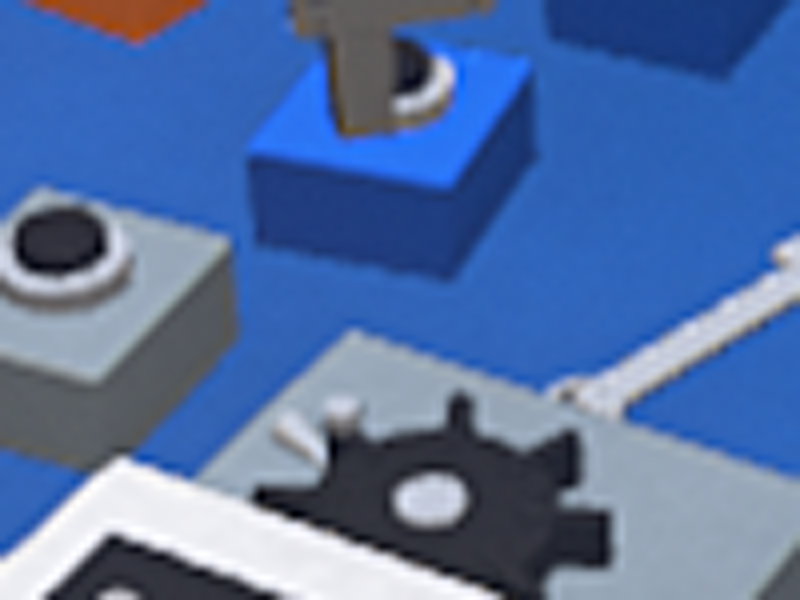

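The studded fin sits at the pointer: stud at (340,412), pointer tip at about (320,450), stud measured at 250–252° against 247.5°. Next I press the button on the grey box.

Run:
```python
from h import *
B=np.array([548,-317.5])
robot.movep([*B,130],rot(180,-1)); robot.servo_line([*B,84],feed=80); robot.hold(.15); o=st("above"); f0=o["contact_force"][2]
z=84
while z>60:
    z-=1.0; robot.servo_line([*B,z],feed=25)
    o=robot.observe(); f=o["contact_force"][2]-f0; print(z,o["tcp_pos"][2].round(1),f.round(1))
    if abs(f)>14: break
robot.hold(.3); st("bottom")
crop("scene",(140,130,240,205),"scene9")
robot.servo_line([*B,95],feed=60); st("up")
```

```text
above 31.53 [ 548.4 -317.7   84.6] F [0.46 0.63 0.02]
83.0 83.2 0.1
82.0 81.9 0.4
81.0 80.9 -0.9
80.0 79.9 -0.0
79.0 78.9 -0.0
78.0 77.9 -0.4
77.0 76.9 0.5
76.0 75.9 0.0
75.0 74.9 -0.7
74.0 73.9 0.7
73.0 72.9 0.5
72.0 72.2 2.0
71.0 71.1 2.6
70.0 70.1 3.5
69.0 69.1 2.1
68.0 68.1 4.3
67.0 67.1 5.1
66.0 66.5 6.7
65.0 66.3 11.7
64.0 66.2 18.2
bottom 36.83 [ 548.2 -317.6   66.3] F [-5.07  1.06 18.  ]
up 37.55 [ 547.6 -317.5   94.7] F [ 0.98 -0.86 -0.33]
```

View pics/scene9.png

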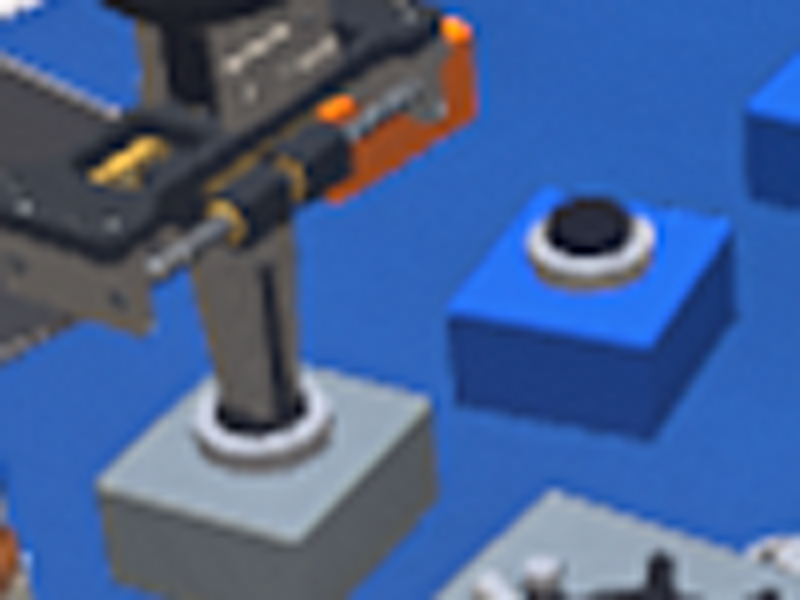

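The button travelled about 6 mm (z 72.4 to 66.3) to a hard stop at 18 N, with the tip inside the black cap at crop (260,415). I'll withdraw and do a last check.

Run:
```python
from h import *
robot.servo_line([540,-317.5,200],feed=150); robot.hold(.3); st("clear"); stud()
crop("scene",(130,150,270,255),"scene10")
```

```text
clear 38.7 [ 539.8 -317.3  199.2] F [ 0.9  -0.11 -0.41]
scene 0.68 [ 586.4 -137.7   99.2] r 51.6 ang 254.0
top 0.71 [ 581.3 -136.9   97.8] r 51.6 ang 248.4
```

View pics/scene10.png

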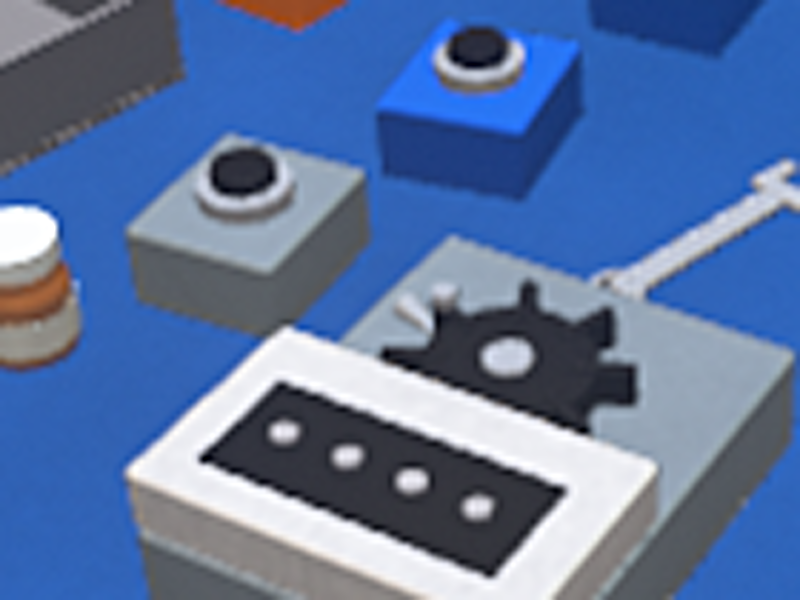

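The button is up again at (243,172), the stud is still at the pointer at (445,297), and the wrench and jar have not moved.

```bash
python3 -c "
from cell import robot
robot.job_done(); print(robot.observe()['t'])"
```

```text
the job is handed in; nothing more can be done
the job is handed in; nothing more can be done
```

The wheel is set with the studded fin at the steel pointer, the button on the grey box was then pressed once, and the job is handed in at about 39 s on the robot's clock.

- **Wheel:** it started four clicks short. I flicked it anticlockwise one click at a time with the shut fingertips and checked the stud after each. At the end the stud read 248° (top camera) and 254° (scene camera) against the nominal 247.5°. The two cameras disagree by about 6°, well inside the 45° click spacing, and the picture shows the fin at the pointer.
- **Button:** it went down about 6 mm to a hard stop, reaching 18 N at the fingertip, and the last picture shows it up again.
- **Everything else:** I did not touch the toggle, beaker, gasket or bolt. My last crop did not cover them, but it showed the wrench and jar unmoved. The arm was clear, with no contact force above sensor noise.

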